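# Push the shelf board home in the desk organiser

## Task

The white upper shelf board of the wooden desk organiser stands pulled out towards you: with the fingertips against its blue front lip, slide it back along its rails until you feel it drop into the locating notches and it lies level and locked, then take the hand away. Only push the board, never pick it up, and stop when it has dropped so that the organiser itself is not shoved out of its place; the stamp and the dish of paper clips ride along on it and must stay standing, and everything else on the desk stays where it is.

Things in the scene. Friction and masses are not known exactly. Their poses are not given: they have to be found in the camera images.
- organiser: Light wood desk organiser, open in front, standing loose on rubber pads (about 3 kg; slips on the desk above some 25 N). In mm: 290 deep (x), 264 wide (y), 118 high. Origin: centre of its footprint on the desk; +x to its closed back, -x to its open front. Inside each 10 side panel an aluminium rail, 20 wide, top 90 above the desk, has two notches 18 long, 6 deep at x = -40 and +100.
- board: White board, in mm 180 (x) x 240 (y) x 12, 0.3 to 0.6 kg, loose on the rails with 2 mm side play. Origin: centre of the board's underside; axes as the organiser's. Four black feet under it (12 square, 8 tall, at x +-70, y +-111) ride on the rails: origin 98 above the desk; in the notches 92. Starts 35 to 92 short of home. Slides with 1 to 4 N once moving.
- home (a point): Point fixed in the organiser (30 mm behind its origin, 92 mm above the desk) where the board's origin lies when its feet are in the notches. There the board has 3 mm play fore and aft, then stops hard against the notch ends.
- lip (a point): Middle of the front face of the blue lip on the board's front edge, 90 mm in front of the board's origin, 17 mm above it. The lip is 10 mm thick (x), 240 mm long (y), 34 mm tall, from the board's underside to 22 mm above its upper face. Push it towards the organiser's back, +x. Before and below it is free air: only the rails at the sides and, 50 mm lower, the forms.
- stamp: Rubber stamp with turned dark wooden handle and black foot 45 x 30 mm, 57 mm tall, 90 g, standing loose on the rear half of the board. Origin: centre of its underside.
- clip_dish: Round green dish of paper clips, 72 mm across, 24 mm tall, 80 g, standing loose on the rear half of the board. Origin: centre of its underside.
- pen_cup: Dark steel pen cup, 76 mm across, 95 mm tall, with pens up to 140 mm, loose on the desk on one side of the organiser. Origin: centre of its underside.
- stapler: Grey and black stapler, 135 x 36 x 50 mm, loose on the desk on the other side of the organiser. Origin: centre of its underside.
- mouse: Black computer mouse, 108 x 60 x 33 mm, loose on the blue mat at the robot's right. Origin: centre of its underside.
- sanitiser: Clear bottle with blue cap, 60 mm across, 150 mm tall, standing loose at the robot's left. Origin: centre of its underside.

How it is judged:
By the outcome, as a careful person would: the job done as asked, in the order asked, and still so for the second after the job is handed in, with the robot touching nothing.
It also fails if it takes over 48 s, if anything falls off the work surface, if the arm or the gripper's body presses on something with over 40 N, if the wrist force passes 120 N, or if a joint passes its speed limit or range.

## Robot

A 6-joint arm with a two-finger parallel gripper is mounted at the origin on the work surface. World frame = base frame: x ahead of the robot, y to its left, z up, the work surface at z = 0. Lengths are in m, angles in rad, forces in N, time in s.
With the tool pointing down it reaches from about 0.275 to 0.875 m from the base axis. Payload 12.5 kg.
Tool frame: the origin (TCP) lies at the very end of the fingers, on their centre line; the grasp point (between the pads) lies 19 mm behind it; y points along the fingers, x is the direction in which the jaws open and shut, and the axes are right-handed (so a half turn about y gives the same grasp; the last joint's range is limited). The gripper opens to 85 mm and grips with 20 to 120 N. Pads are 22 mm wide; open, the fingers measure 114 mm over their backs; the gripper's body (76 mm by 85 mm) begins 54 mm behind the grasp point. The pads swing forward as they close: fully open they stand 13 mm farther back than shut.
Start: joints at [1.113, 0.351, 1.652, -0, 1.139, -0.085], TCP at [0.2, 0.512, 0.231] pointing down, gripper open.
Joint ranges: [-2.75, 2.75], [-0.79, 2.1], [0.01, 2.65], [-1.57, 4.71], [0.07, 3.14], [-2.87, 2.87]. Speed limits (rad/s): [2.22, 2.22, 2.79, 3.14, 3.14, 3.14].

## Interface

Orientations are given as a unit quaternion [w, x, y, z].
In Python, from station import robot, cams gives the robot as it stands. The module is installed in compiled form; this text tells all that it offers.
- The arm moves only by the tool jog_arm, never from a script. Its argument "motion" is a list of rows, each a list of 7 numbers: the shift along the world's x, y, z in m, then the turn, a rotation vector about the world's x, y, z in rad, then the closure, from -1 (fully open) to 1 (shut). In form: [[dx, dy, dz, rx, ry, rz, claw], ...]. A call has exactly 5 rows; each row shifts and turns the commanded pose from where the row before left it; what a row does not reach is not made up. A row lasts 1/8 s, in which the tool goes at most 62.5 mm and 10.7 degrees, less where a joint would pass 70% of its speed; a pose out of reach is approached as far as the arm can. A call with a gripper value outside its range is refused whole. The fingers move at their own pace and stop on an object; "force" is the grip in N (left out, the last holds). Time passes only in rows, so rows that do not move let the fingers close, or fill a call up. It gives the time, the measured TCP pose, the force and the opening at its end, in the units of the state.
- robot.read_state(): the state, without advancing time (a new reading comes with each control period).
- cams.get_image(name): name is "scene" or "top" or "wrist"; returns a dict with "pixels" (384x512x3 uint8, red, green, blue), "intrinsics" (3x3 intrinsics, pixels), "R" (3x3) and "t" (3): a world point X has camera coordinates R X + t; the wrist camera has in their place "mount" (4x4, takes a point from camera to tool coordinates, whose origin is the TCP and whose axes are the tool frame's). Camera axes: x right, y down, z forward; pixel columns grow to the right and rows downward; lengths in m; the calibration is good to about 2 mm. A picture is of the moment at which its call begins: read the wrist's pose just before it. There is no depth.
- robot.hand_in(): hands the job in, once; it reports no verdict.
Trained networks look in the newest picture that a camera, given by its name, has taken for a name from the list of things; names that differ only in an ending like _2 or _b are one class to them, and where a whole thing is asked for, a point or a joint stands for the part that bears it (a point fixed in the world has none). Each returns a list of dicts, best first, with "score" (0 to 1); they miss things now and then, are a little off and sometimes report something else, mostly with a low value. They report only what shows in the picture. A call takes as long as a camera call.
- cams.search_frame(camera, target): "position" ([column, row] in pixels, amid what is visible of it).
The state is a dict: "time": time; "qpos": joint angles; "dq": joint speeds; "effort": joint torques, N m; "eef_pos": TCP position; "orientation": TCP orientation; "force": force on the tool from outside, world axes, zero at the start; "moment": the same for the moment, N m; "width": opening from 0.0 (shut) to 1.0 (fully open).
Only numpy, scipy, OpenCV 4.12 (cv2) and the standard library are available. Lean on these libraries where they do the work, as an engineer would, in place of code of your own. Each camera call takes 0.05 s, during which the arm holds its last target.

## Working session

There is one attempt and no reset: what is moved stays moved. The work goes in short steps, Python scripts to look and compute and a tool call to move; the robot and the scene stay as the last step left them, time stands still between calls to the robot, and variables do not carry over. Pictures are saved under pics/ and viewed, and the job is handed in when it is done.

Besides the shell and the picture viewer there is one more tool, called after "Call:" as name(argument=value, ...), one argument or row to a line, values as JSON. jog_arm: Moves the arm, as the interface text tells. Its arguments: {"type":"object","properties":{"motion":{"type":"array","items":{"type":"array","items":{"type":"number"}}},"force":{"type":"number"}},"required":["motion"]}

```bash
mkdir -p pics
cat > h.py <<'E'
import numpy as np, cv2
from station import robot, cams
def grab(n,f):
    im=cams.get_image(n); cv2.imwrite('pics/'+f,cv2.cvtColor(im['pixels'],cv2.COLOR_RGB2BGR)); return im
def ray(im,uv,z):
    K=np.array(im['intrinsics']);R=np.array(im['R']);t=np.array(im['t'])
    d=R.T@np.linalg.solve(K,[uv[0],uv[1],1.]); c=-R.T@t
    return c+d*(z-c[2])/d[2]
def proj(im,X):
    K=np.array(im['intrinsics']);p=K@(np.array(im['R'])@np.array(X)+np.array(im['t']));return p[:2]/p[2]
E
python3 - <<'E'
from h import *
for n in ['scene','top']:
    im=grab(n,n+'0.png'); np.savez(n+'0.npz',**{k:np.array(im[k]) for k in ['pixels','intrinsics','R','t']})
    for o in ['organiser','board','lip','stamp','clip_dish','pen_cup','stapler']:
        r=cams.search_frame(n,o)[:2]
        print(n,o,[(np.round(a['position']),round(a['score'],2)) for a in r], [np.round(ray(im,a['position'],.115),3) for a in r[:1]])
s=robot.read_state();print(s)
E
```

```text
scene organiser [(array([294., 232.]), 0.83)] [array([0.706, 0.132, 0.115])]
scene board [(array([319., 185.]), 0.75)] [array([0.517, 0.13 , 0.115])]
scene lip [(array([320., 187.]), 0.57)] [array([0.524, 0.135, 0.115])]
scene stamp [(array([337., 194.]), 0.65), (array([293., 230.]), 0.52)] [array([0.53 , 0.187, 0.115])]
scene clip_dish [(array([294., 176.]), 0.64)] [array([0.51 , 0.054, 0.115])]
scene pen_cup [(array([385., 231.]), 0.7)] [array([0.606, 0.334, 0.115])]
scene stapler [(array([238., 198.]), 0.6), (array([320., 188.]), 0.29)] [array([ 0.664, -0.048,  0.115])]
top organiser [(array([207., 174.]), 0.89)] [array([0.648, 0.114, 0.115])]
top board [(array([197., 229.]), 0.87)] [array([0.497, 0.134, 0.115])]
top lip [(array([200., 231.]), 0.6)] [array([0.494, 0.125, 0.115])]
top stamp [(array([180., 207.]), 0.6)] [array([0.555, 0.184, 0.115])]
top clip_dish [(array([223., 221.]), 0.69)] [array([0.52 , 0.064, 0.115])]
top pen_cup [(array([134., 213.]), 0.77)] [array([0.536, 0.308, 0.115])]
top stapler [(array([277., 206.]), 0.85)] [array([ 0.564, -0.082,  0.115])]
{'time': 0.8, 'qpos': array([ 1.11346539e+00,  3.50679687e-01,  1.65180497e+00, -2.77760115e-05,
        1.13911517e+00, -8.45903099e-02]), 'dq': array([ 3.55535616e-04, -7.59763694e-05,  2.86853699e-03, -1.31820059e-03,
        1.44222459e-03, -6.83889277e-04]), 'effort': array([ 8.81103588e-04, -5.06011212e+01, -2.91635853e+01, -9.37099298e-05,
        7.57112648e-04,  7.20348197e-06]), 'eef_pos': array([0.20026143, 0.51222333, 0.2312988 ]), 'orientation': array([-0.58397695,  0.58399497,  0.39870056, -0.3986962 ]), 'force': array([-0.52304234,  0.1613871 ,  0.16730107]), 'moment': array([ 0.01520731, -0.00135566, -0.01193855]), 'width': 1.0035417469172632}
```

View pics/scene0.png

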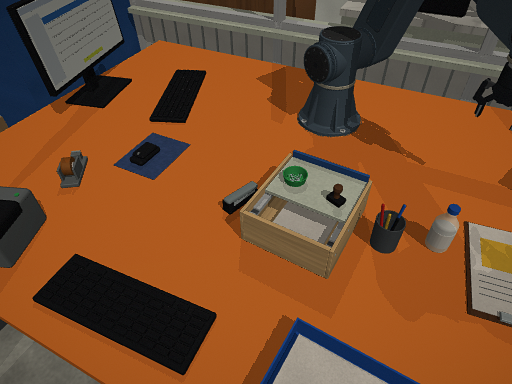

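Run:
```python
import cv2
a=cv2.imread('pics/top0.png'); cv2.imwrite('pics/top0z.png',cv2.resize(a[110:300,100:340],None,fx=3.2,fy=3.15,interpolation=cv2.INTER_CUBIC))
```

```text
(no output)
```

View pics/top0.png

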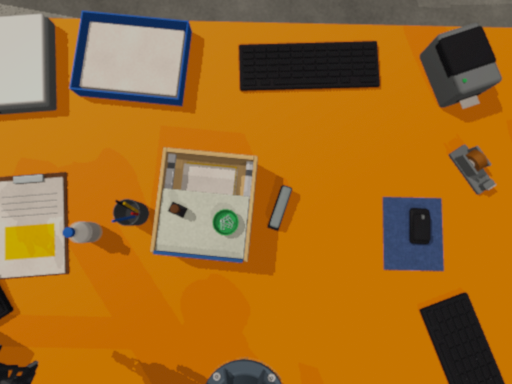

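View pics/top0z.png

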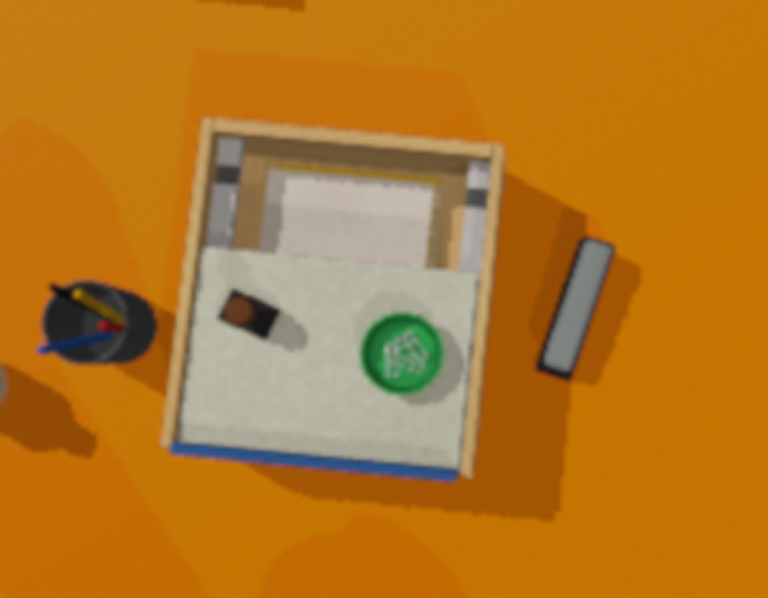

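The top view shows the organiser's corners at about (164,148), (257,157), (151,252) and (247,261). The blue lip runs from (154,254) to (243,262), with the stamp at (178,210) and the dish at (225,222).

Run:
```python
from h import *
im=dict(np.load('top0.npz'))
c=[ray(im,(100+u/3.2,110+v/3.147),.118) for u,v in [(205,120),(502,147),(163,447),(472,475)]]
print(np.round(c,3))
ctr=np.mean(c,0); ax=(c[0]+c[1]-c[2]-c[3])/2; print('org',ctr,'depth',np.linalg.norm(ax),'yaw',np.arctan2(ax[1],ax[0]), 'w',c[0]-c[1],c[2]-c[3])
w=(c[0]-c[1]+c[2]-c[3]);print('yaw from w',np.arctan2(-w[0],w[1]))
l=[ray(im,(100+u/3.2,110+v/3.147),.132) for u,v in [(172,451),(457,476)]]
print('lip',np.round(l,3), np.mean(l,0), np.linalg.norm(l[0]-l[1]))
d=l[0]-l[1];print('yaw lip',np.arctan2(-d[0],d[1]))
b=[ray(im,(100+u/3.2,110+v/3.147),.110) for u,v in [(202,248),(477,272)]];print('rear',np.round(b,3))
y=np.arctan2(ax[1],ax[0]);e=np.array([np.cos(y),np.sin(y)])
print('lip travel', (ctr[:2]+e*(0.030-0.09)-np.mean(l,0)[:2])@e, 'rear based', (ctr[:2]+e*.12-np.mean(b,0)[:2])@e)
K=im['intrinsics'];print(K,-im['R'].T@im['t'])
```

```text
[[ 0.719  0.234  0.118]
 [ 0.7   -0.024  0.118]
 [ 0.433  0.255  0.118]
 [ 0.416 -0.005  0.118]]
org [0.56695699 0.11496085 0.118     ] depth 0.2858489148901448 yaw -0.07017130883648624 w [0.01830138 0.25799829 0.        ] [0.01767192 0.26040248 0.        ]
yaw from w -0.06928177085233
lip [[0.431 0.244 0.132]
 [0.416 0.007 0.132]] [0.42330312 0.12523915 0.132     ] 0.23716802204791762
yaw lip -0.06486393992681781
rear [[ 0.606  0.233  0.11 ]
 [ 0.59  -0.005  0.11 ]]
lip travel 0.08402099226506406 rear based 0.08884000062218284
[[359.71992359   0.         254.9195249 ]
 [  0.         359.71992359 192.10583587]
 [  0.           0.           1.        ]] [ 0.49809202 -0.02306644  1.09778032]
```

Run:
```python
from h import *
from scipy.spatial.transform import Rotation as R
s=robot.read_state();q=s['orientation'];r=R.from_quat([q[1],q[2],q[3],q[0]])
print(r.as_matrix().round(3))
x=r.as_matrix()[:,0];a=np.arctan2(x[1],x[0]);t=np.arctan2(.9976,.069)
for k in (0,np.pi,-np.pi):print(t+k-a)
```

```text
[[ 0.364  0.    -0.931]
 [ 0.931 -0.     0.364]
 [-0.    -1.    -0.   ]]
0.30367298524805997
3.445265638837853
-2.8379196683417334
```

Call:
jog_arm(
  motion=[
    [0.016,-0.038,0,0,0,0.03,-1],
    [0.016,-0.038,0,0,0,0.03,-1],
    [0.016,-0.038,0,0,0,0.03,-1],
    [0.016,-0.038,0,0,0,0.03,-1],
    [0.016,-0.038,0,0,0,0.03,-1],
  ],
)

```text
time: 1.42
eef_pos: [0.2807, 0.321, 0.2314]
orientation: [-0.552, 0.552, 0.442, -0.441]
force: [0.6, 0.9, 0.0]
width: 0.999
```

Call:
jog_arm(
  motion=[
    [0.016,-0.038,0,0,0,0.03,-1],
    [0.016,-0.038,0,0,0,0.03,-1],
    [0.016,-0.038,0,0,0,0.03,-1],
    [0.016,-0.038,0,0,0,0.03,-1],
    [0.016,-0.038,0,0,0,0.034,-1],
  ],
)

```text
time: 2.05
eef_pos: [0.3607, 0.131, 0.2315]
orientation: [-0.517, 0.517, 0.483, -0.483]
force: [0.2, 0.2, 0.1]
width: 0.998
```

Call:
jog_arm(
  motion=[
    [0,0,-0.03,0,0,0,-1],
    [0,0,-0.03,0,0,0,-1],
    [0,0,-0.03,0,0,0,-1],
    [0,0,-0.03,0,0,0,-1],
    [0,0,-0.013,0,0,0,-1],
  ],
)

```text
time: 2.68
eef_pos: [0.3598, 0.1321, 0.0973]
orientation: [0.517, -0.517, -0.482, 0.483]
force: [0.5, 0.4, 0.8]
width: 0.995
```

Run:
```python
from h import *
im=grab('top','top1.png');a=im['pixels'][...,::-1]
cv2.imwrite('pics/top1z.png',cv2.resize(a[170:360,100:340],None,fx=3.2,fy=3.15,interpolation=cv2.INTER_CUBIC))
grab('wrist','w1.png')
print({k:np.round(v,3) for k,v in robot.read_state().items() if k in('eef_pos','force','moment')})
```

```text
{'eef_pos': array([0.36 , 0.132, 0.098]), 'force': array([ 0.352, -0.294,  0.563]), 'moment': array([ 0.054, -0.002,  0.032])}
```

View pics/w1.png

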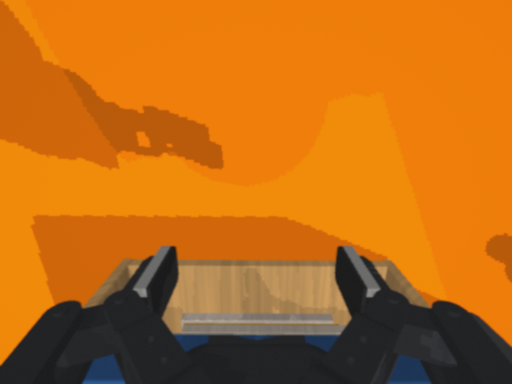

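View pics/top1z.png

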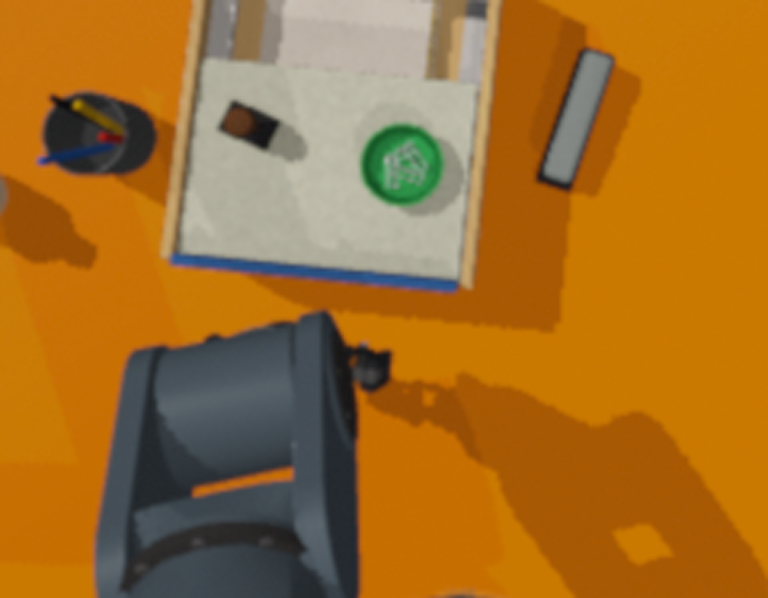

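The wrist view shows the hand square to the lip and centred on it, with the fingers at columns 155 and 360 and the organiser spanning about 90 to 430. The board hasn't moved. I'll approach the lip now.

Call:
jog_arm(
  motion=[
    [0.01,-0.0007,0,0,0,0,-1],
    [0.01,-0.0007,0,0,0,0,-1],
    [0.01,-0.0007,0,0,0,0,-1],
    [0.005,-0.0003,0,0,0,0,-1],
    [0.002,0,0,0,0,0,-1],
  ],
)

```text
time: 3.4
eef_pos: [0.3975, 0.1298, 0.0983]
orientation: [0.517, -0.517, -0.482, 0.482]
force: [0.2, -0.6, 0.4]
width: 0.995
```

Call:
jog_arm(
  motion=[
    [0.002,0,0,0,0,0,-1],
    [0.002,0,0,0,0,0,-1],
    [0.002,0,0,0,0,0,-1],
    [0.002,-0.0004,0,0,0,0,-1],
    [0.002,0,0,0,0,0,-1],
  ],
)

```text
time: 4.03
eef_pos: [0.4074, 0.1294, 0.0983]
orientation: [0.517, -0.517, -0.482, 0.483]
force: [-0.6, 0.0, 1.0]
width: 1.0
```

Call:
jog_arm(
  motion=[
    [0.002,0,0,0,0,0,-1],
    [0.002,-0.0004,0,0,0,0,-1],
    [0.002,0,0,0,0,0,-1],
    [0.002,-0.0004,0,0,0,0,-1],
    [0.002,0,0,0,0,0,-1],
  ],
)

```text
time: 4.65
eef_pos: [0.4173, 0.1286, 0.0982]
orientation: [0.517, -0.517, -0.482, 0.483]
force: [-3.1, -0.2, -0.4]
width: 1.001
```

Call:
jog_arm(
  motion=[
    [0.003,-0.0002,0,0,0,0,-1],
    [0.004,-0.0003,0,0,0,0,-1],
    [0.004,-0.0003,0,0,0,0,-1],
    [0.004,-0.0003,0,0,0,0,-1],
    [0.003,-0.0002,0,0,0,0,-1],
  ],
)

```text
time: 5.28
eef_pos: [0.4356, 0.1273, 0.0983]
orientation: [-0.517, 0.517, 0.482, -0.482]
force: [-1.8, 0.6, -0.4]
width: 0.997
```

Run:
```python
from h import *
im=grab('top','top2.png');a=im['pixels'][...,::-1]
cv2.imwrite('pics/top2z.png',cv2.resize(a[110:300,100:340],None,fx=3.2,fy=3.147,interpolation=cv2.INTER_CUBIC))
```

```text
(no output)
```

View pics/top2z.png

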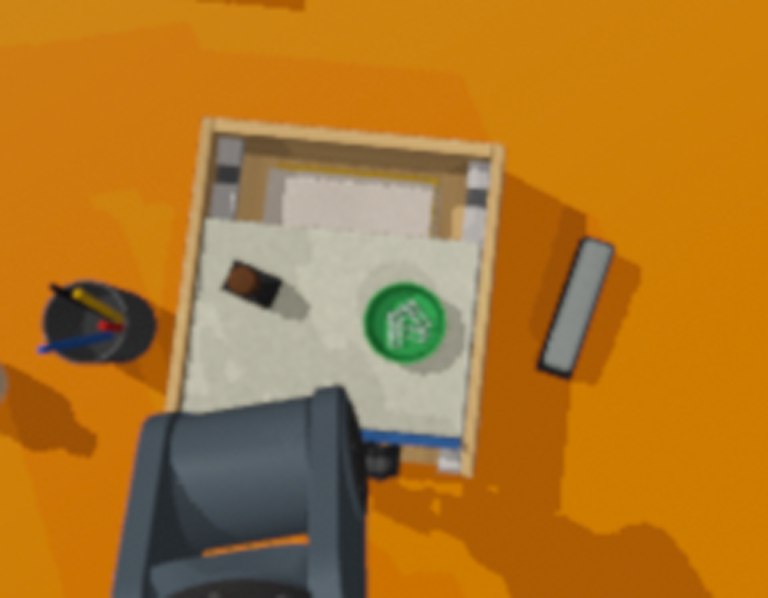

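Run:
```python
from h import *
im=dict(np.load('top0.npz'))
f=lambda u,v,z:ray(im,(100+u/3.2,110+v/3.147),z)
e=np.array([.9976,-.069,0])
for n,r in [((228,174),(206,219)),((477,198),(478,242))]:
  print(1000*((f(*n,.087)-f(*r,.110))@e+.020))
```

```text
65.32217768656251
62.48440466198885
```

The board moved 26 mm with the hand, the organiser hasn't shifted, and the stamp (zoomed 250,284) and dish (405,323) ride along. About 58–64 mm remain.

Call:
jog_arm(
  motion=[
    [0.004,-0.0003,0,0,0,0,-1],
    [0.005,-0.0003,0,0,0,0,-1],
    [0.005,-0.0004,0,0,0,0,-1],
    [0.005,-0.0003,0,0,0,0,-1],
    [0.004,-0.0003,0,0,0,0,-1],
  ],
)

```text
time: 5.95
eef_pos: [0.4587, 0.1257, 0.0983]
orientation: [-0.517, 0.517, 0.483, -0.482]
force: [-3.6, -0.1, 1.4]
width: 0.997
```

Call:
jog_arm(
  motion=[
    [0.004,-0.0003,0,0,0,0,-1],
    [0.004,-0.0003,0,0,0,0,-1],
    [0.003,-0.0002,0,0,0,0,-1],
    [0.003,-0.0002,0,0,0,0,-1],
    [0.002,-0.0001,0,0,0,0,-1],
  ],
)

```text
time: 6.58
eef_pos: [0.4744, 0.1246, 0.0983]
orientation: [-0.517, 0.517, 0.483, -0.483]
force: [-4.9, 0.8, 4.0]
width: 1.0
```

Call:
jog_arm(
  motion=[
    [0.0015,-0.0001,0,0,0,0,-1],
    [0.0015,-0.0001,0,0,0,0,-1],
    [0.0015,-0.0001,0,0,0,0,-1],
    [0.0015,-0.0001,0,0,0,0,-1],
    [0.0015,-0.0001,0,0,0,0,-1],
  ],
)

```text
time: 7.2
eef_pos: [0.4819, 0.1241, 0.0983]
orientation: [-0.517, 0.517, 0.483, -0.483]
force: [-4.5, 0.4, 3.3]
width: 0.995
```

Call:
jog_arm(
  motion=[
    [0.001,-0.0001,0,0,0,0,-1],
    [0.001,-0.0001,0,0,0,0,-1],
    [0.001,-0.0001,0,0,0,0,-1],
    [0.001,0,0,0,0,0,-1],
    [0.001,-0.0001,0,0,0,0,-1],
  ],
)

```text
time: 7.82
eef_pos: [0.4869, 0.1237, 0.0983]
orientation: [-0.517, 0.517, 0.483, -0.483]
force: [-4.6, 0.6, 4.0]
width: 0.999
```

Call:
jog_arm(
  motion=[
    [0.001,-0.0001,0,0,0,0,-1],
    [0.001,-0.0001,0,0,0,0,-1],
    [0.001,-0.0001,0,0,0,0,-1],
    [0.001,0,0,0,0,0,-1],
    [0.001,-0.0001,0,0,0,0,-1],
  ],
)

```text
time: 8.45
eef_pos: [0.4918, 0.1233, 0.0983]
orientation: [0.517, -0.517, -0.482, 0.483]
force: [-4.6, 0.6, 3.0]
width: 0.999
```

Call:
jog_arm(
  motion=[
    [0.0008,-0.0001,0,0,0,0,-1],
    [0.0008,0,0,0,0,0,-1],
    [0.0008,-0.0001,0,0,0,0,-1],
    [0.0008,0,0,0,0,0,-1],
    [0.0008,-0.0001,0,0,0,0,-1],
  ],
)

```text
time: 9.07
eef_pos: [0.4958, 0.123, 0.0982]
orientation: [0.517, -0.517, -0.482, 0.483]
force: [-2.9, 0.3, 0.5]
width: 1.0
```

The vertical force changed here, so I'll look.

Run:
```python
from h import *
im=grab('top','top3.png');a=im['pixels'][...,::-1]
cv2.imwrite('pics/top3z.png',cv2.resize(a[110:300,100:340],None,fx=3.2,fy=3.147,interpolation=cv2.INTER_CUBIC))
im=grab('scene','s3.png');a=im['pixels'][...,::-1]
cv2.imwrite('pics/s3z.png',cv2.resize(a[130:290,210:410],None,fx=3.7,fy=3.7,interpolation=cv2.INTER_CUBIC))
print(robot.read_state()['force'],robot.read_state()['moment'])
```

```text
[-1.30629223  0.79518282 -0.50233804] [ 0.08077083  0.19333611 -0.01881787]
```

View pics/top3z.png

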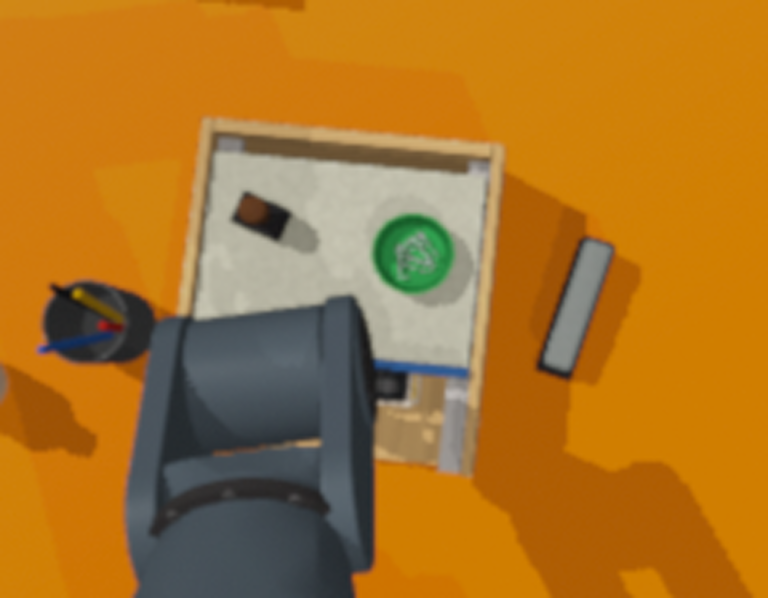

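View pics/s3z.png

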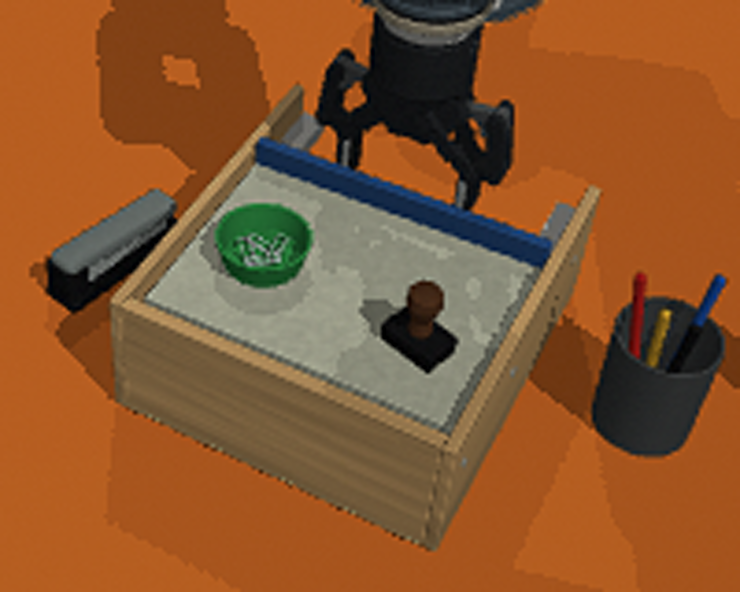

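Call:
jog_arm(
  motion=[
    [0.0005,0,0,0,0,0,-1],
    [0.0005,0,0,0,0,0,-1],
    [0.0005,-0.0001,0,0,0,0,-1],
    [0,0,0,0,0,0,-1],
    [0,0,0,0,0,0,-1],
  ],
)

```text
time: 9.8
eef_pos: [0.4973, 0.1229, 0.0983]
orientation: [-0.517, 0.517, 0.483, -0.483]
force: [-3.7, -0.2, 0.7]
width: 1.002
```

Run:
```python
from h import *
im=grab('scene','s4.png');np.savez('s4.npz',**{k:np.array(im[k]) for k in ['pixels','intrinsics','R','t']})
a=im['pixels'][...,::-1]
cv2.imwrite('pics/s4z.png',cv2.resize(a[160:250,235:375],None,fx=5.7,fy=5.7,interpolation=cv2.INTER_CUBIC))
b=a.copy();b=cv2.resize(b[160:250,235:375],None,fx=5.7,fy=5.7,interpolation=cv2.INTER_CUBIC)
C=np.array([.567,.115,0]);e=np.array([.9976,-.069,0]);n=np.array([.069,.9976,0])
P=lambda x,y,z:tuple(int(v) for v in (proj(im,C+e*x+n*y+[0,0,z])-[235,160])*5.7)
def box(pts,c):
    for i in range(len(pts)):cv2.line(b,P(*pts[i]),P(*pts[(i+1)%len(pts)]),c,1)
box([(-.145,-.132,.118),(-.145,.132,.118),(.145,.132,.118),(.145,-.132,.118)],(0,255,255))
for z,c in((.098,(0,0,255)),(.092,(0,255,0))):
    box([(-.06,-.12,z+.034),(-.06,.12,z+.034),(-.05,.12,z+.034),(-.05,-.12,z+.034)],c)
    box([(.12,-.12,z+.012),(.12,.12,z+.012),(-.05,.12,z+.012),(-.05,-.12,z+.012)],c)
cv2.imwrite('pics/s4o.png',b)
print(robot.read_state()['force'])
```

```text
[-2.91713049 -0.16258004  0.4234285 ]
```

View pics/s4o.png

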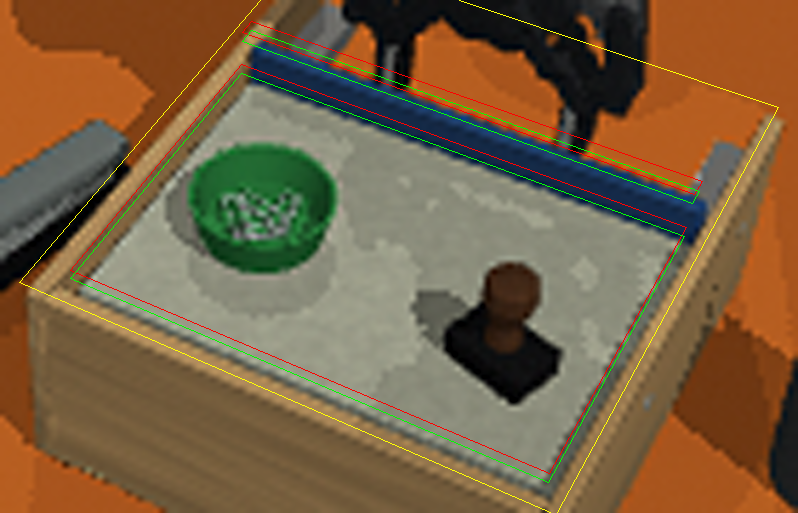

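View pics/s4z.png

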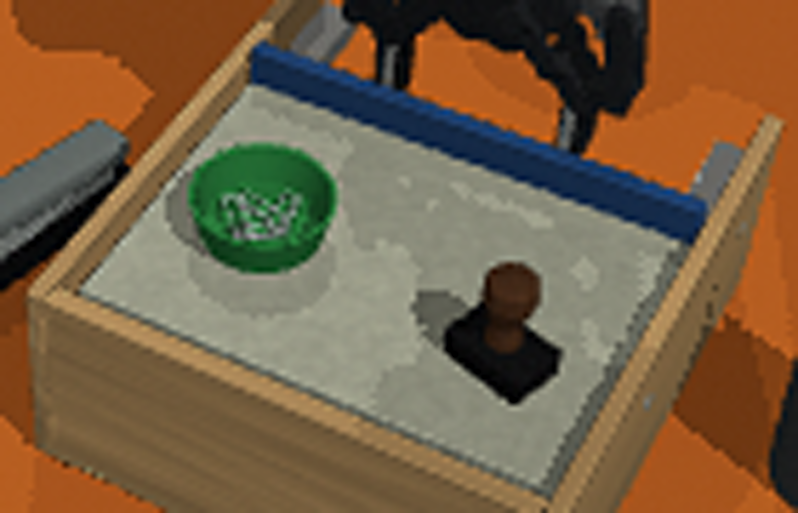

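```bash
cat > disp.py <<'E'
from h import *
from scipy.optimize import least_squares
import sys
def gc(px):
    h=cv2.cvtColor(np.ascontiguousarray(px),cv2.COLOR_RGB2HSV).astype(float)
    m=((h[...,0]>50)&(h[...,0]<85)&(h[...,1]>110)).astype(np.uint8)
    n,l,s,c=cv2.connectedComponentsWithStats(m);k=1+np.argmax(s[1:,4])
    # filled outline moments
    cs,_=cv2.findContours((l==k).astype(np.uint8),cv2.RETR_EXTERNAL,cv2.CHAIN_APPROX_NONE)
    q=max(cs,key=len); f=np.zeros(m.shape,np.uint8);cv2.drawContours(f,[q],-1,1,-1);y,x=np.nonzero(f)
    return np.array([x.mean(),y.mean()]),len(x)
def tri(T,S):
    a,_=gc(T['pixels']);b,_=gc(S['pixels'])
    f=lambda X:np.r_[proj(T,X)-a,proj(S,X)-b]
    r=least_squares(f,[.55,.06,.12]);return r.x,r.fun
def ecc(ref,new,c0,c1,w):
    # subpixel shift of patch about c0 in ref to about c1 in new
    A=ref[...,1].astype(np.float32);B=new[...,1].astype(np.float32)
    p=cv2.getRectSubPix(A,(w,w),tuple(c0.astype(np.float32)))
    W=np.float32([[1,0,c1[0]-(w-1)/2],[0,1,c1[1]-(w-1)/2]])
    cc,W=cv2.findTransformECC(p,B,W,cv2.MOTION_AFFINE,(3,200,1e-6),None,3)
    return W@[(w-1)/2,(w-1)/2,1],cc
E
python3 - <<'E'
from disp import *
ld=lambda f:cv2.imread(f)[...,::-1]
T0=dict(np.load('top0.npz'));S0=dict(np.load('scene0.npz'))
T=dict(T0);S=dict(S0);e=np.array([.9976,-.069,0])
X0,f=tri(T0,S0);print(X0,f)
for a,b in(('top2.png',None),('top3.png','s3.png'),):
  if b:
    T['pixels']=ld('pics/'+a);S['pixels']=ld('pics/'+b);X,f=tri(T,S);print('mask',X-X0,(X-X0)@e,f)
    ct,qt=ecc(T0['pixels'],T['pixels'],gc(T0['pixels'])[0],gc(T['pixels'])[0],31)
    cs,qs=ecc(S0['pixels'],S['pixels'],gc(S0['pixels'])[0],gc(S['pixels'])[0],35)
    a0=gc(T0['pixels'])[0];b0=gc(S0['pixels'])[0]
    r0=least_squares(lambda X:np.r_[proj(T0,X)-a0,proj(S0,X)-b0],X0).x
    r=least_squares(lambda X:np.r_[proj(T0,X)-ct,proj(S0,X)-cs],X0).x;print('ecc',r-r0,(r-r0)@e,qt,qs)
E
```

```text
[0.51853674 0.05746841 0.1232647 ] [-0.04931185  0.0188707  -0.05600532  0.00067932]
mask [ 0.08692519 -0.00593391 -0.00545413] 0.08712600941224463 [-0.15019976  0.06058235 -0.16128924 -0.00143286]
ecc [ 0.08649074 -0.005902   -0.00536479] 0.08669040082472791 0.9615088092506255 0.9681126431742006
```

By triangulation the dish has moved 87 mm and dropped 5.4 mm, so the board has fallen in. I'll back off straight forward, then rise.

Call:
jog_arm(
  motion=[
    [-0.003,0.0002,0,0,0,0,-1],
    [-0.008,0.0006,0,0,0,0,-1],
    [-0.015,0.001,0,0,0,0,-1],
    [-0.02,0.0014,0,0,0,0,-1],
    [-0.02,0.0014,0,0,0,0,-1],
  ],
)

```text
time: 10.48
eef_pos: [0.4298, 0.1276, 0.0983]
orientation: [-0.517, 0.517, 0.483, -0.483]
force: [-0.3, -0.9, -0.4]
width: 0.997
```

Call:
jog_arm(
  motion=[
    [-0.02,0.001,0.01,0,0,0,-1],
    [-0.015,0.02,0.03,0,0,0,-1],
    [0,0.04,0.03,0,0,0,-1],
    [0,0.04,0.03,0,0,0,-1],
    [0,0.04,0.03,0,0,0,-1],
  ],
)

```text
time: 11.1
eef_pos: [0.3952, 0.2696, 0.2294]
orientation: [-0.517, 0.517, 0.483, -0.482]
force: [1.1, -0.1, -0.1]
width: 1.0
```

Call:
jog_arm(
  motion=[
    [-0.02,0.05,0,0,0,0,-1],
    [-0.02,0.05,0,0,0,0,-1],
    [-0.02,0.05,0,0,0,0,-1],
    [-0.02,0.04,0,0,0,0,-1],
    [0,0,0,0,0,0,-1],
  ],
)

```text
time: 11.72
eef_pos: [0.3142, 0.46, 0.2279]
orientation: [0.516, -0.516, -0.483, 0.483]
force: [-0.2, -0.9, 0.5]
width: 0.998
```

Run:
```python
from disp import *
T0=dict(np.load('top0.npz'));S0=dict(np.load('scene0.npz'));e=np.array([.9976,-.069,0])
T=grab('top','top5.png');S=grab('scene','s5.png')
X0,_=tri(T0,S0);X,f=tri(T,S);print('dish',X-X0,f)
st=lambda im,n,i:np.array(cams.search_frame(n,'stamp')[0]['position'])
# tracked displacements: stamp
def track(t0,s0,t1,s1,w):
    t0,s0,t1,s1=map(lambda a:np.array(a,float),(t0,s0,t1,s1))
    ct,q1=ecc(T0['pixels'],T['pixels'],t0,t1,w);cs,q2=ecc(S0['pixels'],S['pixels'],s0,s1,w)
    g=lambda a,b:least_squares(lambda X:np.r_[proj(T0,X)-a,proj(S0,X)-b],X0).x
    print(1000*(g(ct,cs)-g(t0,s0)),q1,q2)
try: track((178,210),(337,195),(181.5,178),(323,222),19)
except Exception as x: print(x)
for nme,t,s in (('organiser back-right',(256.9,156.7),(241,212)),('stapler',(280,207),(240,195)),('pencup',(134,213),(387,235))):
    for A,B,c in((T0,T,t),(S0,S,s)):
        try:
            c=np.array(c,float);c1,q=ecc(A['pixels'],B['pixels'],c,c,25);print(nme,c1-c,q)
        except Exception as x: print(nme,'ecc fail')
a=T['pixels'][...,::-1];z=cv2.resize(a[110:300,100:340],None,fx=3.2,fy=3.147,interpolation=cv2.INTER_CUBIC);cv2.imwrite('pics/top5z.png',z)
a=S['pixels'][...,::-1];cv2.imwrite('pics/s5z.png',cv2.resize(a[130:290,210:410],None,fx=3.7,fy=3.7,interpolation=cv2.INTER_CUBIC))
print(robot.read_state()['force'],robot.read_state()['time'])
```

```text
dish [ 0.08839829 -0.00540593 -0.00528231] [-0.09633056  0.0388595  -0.1033181  -0.0009233 ]
[86.30844327 -6.29555457 -6.47568991] 0.9959525416754822 0.9927779103372824
organiser back-right [-0.02487643  0.36108829] 0.9595234310309861
organiser back-right [-0.26222208 -0.32244572] 0.9565474727013319
stapler [-0.0650514  0.1791629] 0.999312941649659
stapler [ 0.00566873 -0.00675834] 0.9960807949355257
pencup [ 0.1327688  -0.07313265] 0.9906415437900491
pencup [ 0.14524841 -0.21582059] 0.996658950706314
[ 0.61932195  0.02014466 -0.1758588 ] 11.825
```

View pics/top5z.png

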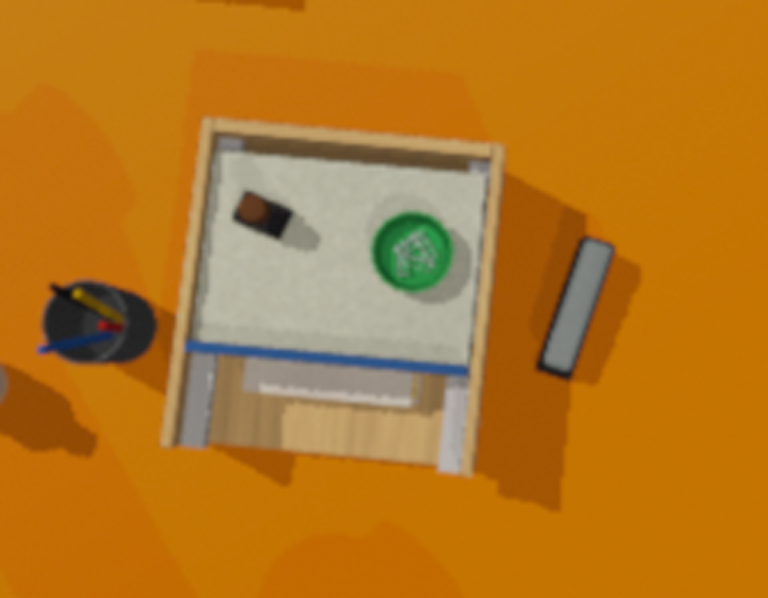

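View pics/s5z.png

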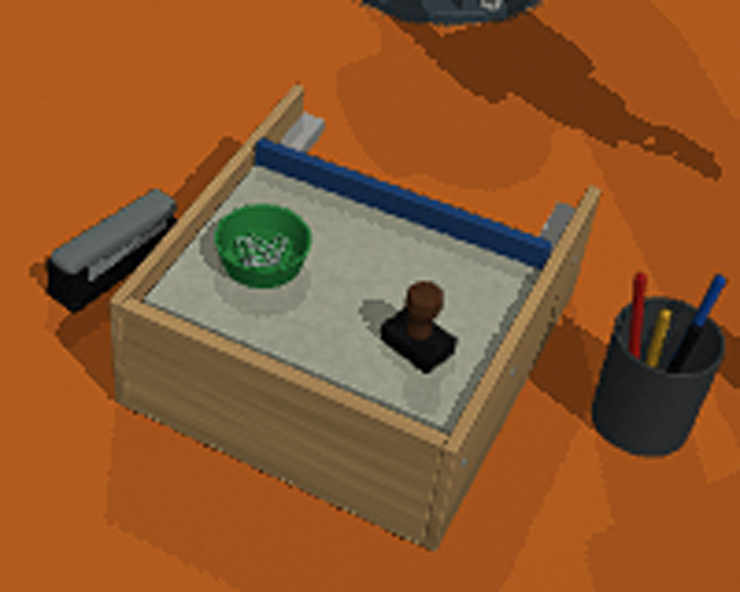

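The stamp and dish dropped about 6.5 and 5.3 mm. I'll check that the front (lip) side dropped as well.

Run:
```python
from h import *
T0=dict(np.load('top0.npz'));S0=dict(np.load('scene0.npz'));ld=lambda f:cv2.imread(f)[...,::-1]
T1=dict(T0);S1=dict(S0);T1['pixels']=ld('pics/top5.png');S1['pixels']=ld('pics/s5.png')
e=np.array([.9976,-.069,0]);n=np.array([.069,.9976,0]);C=np.array([.567,.115,0])
def blue(px): 
    p=px.astype(float); return np.clip((p[...,2]-p[...,0])/60,0,1)   # blue weight
def samp(im,X):
    u=proj(im,X);return cv2.getRectSubPix(blue(im['pixels']).astype(np.float32),(1,1),(float(u[0]),float(u[1])))[0,0]
res=[]
for T,S,x0,zt in((T0,S0,-.148,.132),(T1,S1,-.06,.126)):
  row=[]
  for y in(-.09,-.06,-.03,0,.03,.06,.09):
    # x centroid of blue in top at assumed z of lip top
    xs=np.arange(x0-.025,x0+.03,.0005);w=np.array([samp(T,C+e*x+n*y+[0,0,zt]) for x in xs]);xc=(w*xs).sum()/w.sum()
    # vertical profile in scene above lip: find the top and bottom transitions
    zs=np.arange(zt-.06,zt+.05,.0003);w=np.array([samp(S,C+e*xc+n*y+[0,0,z]) for z in zs])
    k=np.nonzero(w>.5*w.max())[0];row.append((xc*1000,zs[k[-1]]*1000,zs[k[0]]*1000))
  res.append(np.array(row));print(np.round(row,1))
print('diff',np.round(res[1]-res[0],1), (res[1]-res[0]).mean(0))
```

```text
[[-141.3  133.8  105. ]
 [-141.1  133.2  105.9]
 [-140.9  132.9  106.2]
 [-140.6  132.3  106.2]
 [-140.5  132.6  105.9]
 [-140.4  133.5  107.1]
 [-140.1  133.8  106.2]]
[[-54.3 126.6  97.5]
 [-54.2 126.6  98.7]
 [-54.2 126.   98.7]
 [-54.3 127.5  97.2]
 [-54.4 126.   98.1]
 [-54.3 125.7  98.4]
 [-54.1 126.9  97.5]]
diff [[87.  -7.2 -7.5]
 [86.9 -6.6 -7.2]
 [86.7 -6.9 -7.5]
 [86.3 -4.8 -9. ]
 [86.1 -6.6 -7.8]
 [86.1 -7.8 -8.7]
 [85.9 -6.9 -8.7]] [86.43000899 -6.68571429 -8.05714286]
```

The lip dropped 6–7 mm along its whole length and now stands at about z = 126 mm, which is the home height.

```bash
python3 -c "
from station import robot
print(robot.hand_in())"
```

```text
the job is handed in; nothing more can be done
None
```

The board is back in its notches and the job is handed in. I pushed the blue lip with the two open fingertips, about 86–87 mm along the rails and at about 5 N or less. I stopped when it dropped, then took the hand away to the side.

What the last checks showed, with the hand clear:
- **Drop and level:** the lip dropped about 6–7 mm along its length and its top stands near 126 mm, the home height. The stamp came down 6.5 mm and the dish 5.3 mm. Both figures scatter by about 1 mm around the expected 6 mm.
- **Things on the board:** the stamp and the dish are still standing where they were on it.
- **Organiser, stapler and pen cup:** the tracked image shifts were under 0.4 px, roughly 1 mm at most in the top view and within the measuring noise.
- **Mouse and sanitiser:** I didn't measure these at the end. The arm did not go near the mouse, and no knock showed in the force readings.
- **Time:** the clock stood at about 12 s of the 48 s allowed.

I did not push on to the hard stop, so I judged that it is locked from the drop rather than from force.

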